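# Ease a fermenter head down off its ratchet

## Task

The head of the bench fermenter hangs over its glass vessel, held up by the ratchet of its hand lift: throw the red-knobbed release lever over, wind the crank on just far enough for the sprung pawl to jump off the wheel, and, without letting go of the crank, ease it back so that the head comes down slowly, never running or dropping, until its full weight rests home on the glass. Do not press it down on the glass with the crank. Then let go of the crank, throw the lever back so that the pawl lies on the wheel again, and leave everything else on the bench and on the stand where it is.

Things in the scene. Friction and masses are not known exactly. Their poses are not given: they have to be found in the camera images.
- stand: Fixed hand lift of a bench fermenter: white base plate 210 x 295 x 14 mm, column, blue gear head (top 225 mm up). Origin on the bench under the crank axle. Own axes: x towards pawl pin and lever, y along the axle out to the crank handle, z up; yawed up to 0.25 rad. Column and ram at x -32, y -15 mm, vessel at x -32, y -165 mm. Crank, wheel, pawl and lever sit on its +y side, each in an x-z plane.
- drum (a joint): Angle of ratchet wheel, pinion and crank, which turn as one; grows as the head is wound up, 20 mm of lift per rad; right-handed about the stand's y: growing, the handle goes up from the -x side over the top to +x. Starts near 1.88; the head lands on the glass somewhere between 0.32 and -0.32. Pawl off, the weight drives it down with 3 to 6 N at the handle; only the hand on the crank brakes it.
- axle (a point): Point on the axle's centre line, 180 mm above the bench, 147 mm along the stand's y from its origin, in the plane in which crank_handle goes round. Rack and pinion gear the crank 75:20: 1 N at the handle is 3.75 N on the glass. The crank is clamped fast on its shaft at an angle that differs from start to start: its handle starts within 0.35 rad of the top, ends near or below level on -x.
- crank_handle (a point): Middle of the crank's black grip: a freely spinning sleeve 24 mm thick, 70 mm long, parallel to the axle (stand's y), 75 mm from the axle; the steel crank arm (8 mm) begins 39 mm inwards (-y) of this point. Can be pinched from above with the fingers closing along the stand's x, and carried round without turning the hand.
- release_lever (a joint): Release lever: 0 = hold (knob leans 0.4 rad to the stand's -x, its spring presses the pawl on to the wheel), 0.8 = release (knob leans 0.4 rad to +x, the spring pulls the pawl off). Stiff hinge, stays where it is left; takes about 2 to 4 N at the knob; hard stops at both ends.
- lever_knob (a point): Centre of the red ball knob, 18 mm diameter, on top of the release lever, 78 mm from the pin on which lever and pawl turn; it swings in the stand's x-z plane, 282 to 289 mm above the bench, 67 mm inwards (-y) of the middle of the crank grip. To be pushed along the stand's x from either side.
- pawl (a joint): Yellow hooked pawl: about 0 (-0.02 to 0.04) = hooked behind a tooth, up to 0.15 = lying on a tooth, 0.28 = fully off against its stop. Sprung through the release lever. While the weight pulls on the wheel, the tooth keeps hold of it even with the lever at release; it jumps off once the crank is wound on (drum grows) by up to about 0.05 rad. With the lever back at hold it drops on the wheel.
- pawl_nose (a point): Nose of the pawl, at the top of the 88 mm ratchet wheel (20 teeth).
- head: What the lift raises, 1.2 to 1.7 kg, guided straight up and down: ram with rack, boom, and in the boom's clamp ring the white stirrer motor (60 mm) with the steel head plate (116 mm diameter, 12 mm thick). The motor is clamped fast up to 6 mm higher or lower from start to start and the plate's height is not measured: feel it land. Origin on the ram's axis, about level with the plate's underside.
- vessel: Loose glass vessel, 100 mm diameter, 138 mm high, 4 mm wall, steel rim band, standing in the locating ring (8 mm high) of the base plate, its rim 152 mm above the bench; the head plate comes to rest on the rim. Origin at the centre of its foot.
- tip_box_teal: Pipette tip box with a teal lid, 88 x 123 x 72 mm; bystander.
- tip_box_red: Pipette tip box with a red lid, 88 x 123 x 72 mm; bystander.
- spray_bottle: White spray bottle, 68 mm diameter, 205 mm high; bystander.
- tube_rack: Green microtube rack, 130 x 85 x 32 mm; bystander.
- media_bottle: Glass bottle with a purple cap, 70 mm diameter, 140 mm high; bystander.
- sample_jar: Small jar with a green cap, 30 mm diameter, 45 mm high, on the base plate in front of the column; bystander.
- port_plug: Blue plug, 22 mm diameter, 14 mm high, on the base plate beside the vessel; bystander.
- spatula: Steel lab spatula with a blue handle, about 170 mm long, lying on the bench; bystander.
Things that resemble listed ones, but are neither listed nor needed, are in the scene too. Leave any green or yellow look-alike of the vessel alone.

How it is judged:
By the outcome, as a careful person would: the job done as asked, in the order asked, and still so for the second after the job is handed in, with the robot touching nothing.
It also fails if it takes over 72 s, if anything falls off the work surface, if the arm or the gripper's body presses on something with over 40 N, if the wrist force passes 120 N, or if a joint passes its speed limit or range.

## Robot

A 6-joint arm with a two-finger parallel gripper is mounted at the origin on the work surface. World frame = base frame: x ahead of the robot, y to its left, z up, the work surface at z = 0. Lengths are in m, angles in rad, forces in N, time in s.
With the tool pointing down it reaches from about 0.35 to 0.975 m from the base axis. Payload 4.9 kg.
Tool frame: the origin (TCP) lies between the finger pads; the fingertips stand 17 mm ahead of it and the grasp point (between the pads) lies 2 mm behind it (manip.nose_length is the distance from the TCP to the fingertips, in m); z points along the fingers, y is the line along which they close (so a half turn about z gives the same grasp; the last joint's range is limited). The gripper opens to 85 mm and grips with 20 to 120 N. Pads are 22 mm wide; open, the fingers measure 114 mm over their backs; the gripper's body (76 mm by 85 mm) begins 54 mm behind the grasp point. The pads swing forward as they close: fully open they stand 13 mm farther back than shut.
Start: joints at [1.009, 0.053, 1.613, -0, 1.476, -0.119], TCP at [0.268, 0.565, 0.248] pointing down, gripper open.
Joint ranges: [-3.01, 3.01], [-1.01, 2.22], [0.06, 2.58], [-1.02, 4.17], [0.09, 2.62], [-3.14, 3.14]. Speed limits (rad/s): [2.57, 2.57, 3.14, 3.14, 3.14, 3.14].

## Interface

Orientations are given as a unit quaternion [w, x, y, z].
In Python, from plant import manip gives the robot as it stands. The module is installed in compiled form; this text tells all that it offers.
- The arm moves only by the tool apply_moves, never from a script. Its argument "moves" is a list of rows, each a list of 3 entries, a list of its own where there are three numbers: the turn, a rotation vector about the tool's x, y, z in rad, then the shift along the tool's x, y, z in cm, then the closure, from -1 (fully open) to 1 (shut), so that 0 is half open. A call has 1 to 20 rows; each row is the pose to reach, as a shift and turn from the pose commanded when the call began, along the tool's axes at that moment; what a row does not reach only later rows make up. A row lasts 1/10 s, in which the tool goes at most 50 mm and 8.59 degrees, less where a joint would pass 70% of its speed; a pose out of reach is approached as far as the arm can. A call with a gripper value outside its range is refused whole. The fingers move at their own pace and stop on an object; the grip force is fixed at half the most. Time passes only in rows, so rows that repeat a pose let the fingers close. It gives the time, the measured TCP pose, the force, the opening and the grip force at its end, in the units of the state.
- manip.state(): the state, without advancing time (a new reading comes with each control period).
- manip.grab_frame(name): name is "scene" or "top" or "wrist"; returns a dict with "image" (400x640x3 uint8, red, green, blue), "K" (3x3 intrinsics, pixels), "rvec" (rotation vector, rad) and "tvec" (3), from world to camera coordinates, as OpenCV has them. Camera axes: x right, y down, z forward; pixel columns grow to the right and rows downward; lengths in m; the calibration is good to about 2 mm. The wrist camera is an equidistant fisheye: a pixel r from the principal point sees the ray r / f radians off the axis. A picture is of the moment at which its call begins. There is no depth.
- manip.job_done(): hands the job in; it is judged then, once.
Trained networks look in a picture, given as the dict that the camera call returned (one of the last four; its "shot" number tells which), for a name from the list of things; names that differ only in an ending like _2 or _b are one class to them, and where a whole thing is asked for, a point or a joint stands for the part that bears it (a point fixed in the world has none). Each returns a list of dicts, best first, with "score" (0 to 1); they miss things now and then, are a little off and sometimes report something else, mostly with a low value. They report only what shows in the picture. A call takes as long as a camera call. They do not tell look-alikes from the thing itself.
- manip.look_for(picture, label): "location" ([x, y, z] in m, in the coordinates of the camera as it stood for that picture, good to about 4 mm: the middle of the surface that is visible of it).
- manip.silhouettes(picture, label): "pixels" (400x640 bool, what is visible of it).
- manip.spot_point(picture, label): "location" ([x, y, z] in m, in the coordinates of the camera as it stood for that picture, good to about 4 mm: a listed point, or the origin of a listed thing).
The state is a dict: "time": time; "joint_pos": joint angles; "joint_vel": joint speeds; "joint_efforts": joint torques, N m; "tool_pos": TCP position; "tool_rot": TCP orientation; "contact_force": force on the tool from outside, world axes, zero at the start; "ft_torque": the same for the moment, N m; "gripper_width": opening from 0.0 (shut) to 1.0 (fully open); "grasp_force": force on a finger pad.
Only numpy, scipy, OpenCV 4.12 (cv2) and the standard library are available. Lean on these libraries where they do the work, as an engineer would, in place of code of your own. Each camera call takes 0.05 s, during which the arm holds its last target. There are 200 camera calls.

## Working session

There is one attempt and no reset: what is moved stays moved. The work goes in short steps, Python scripts to look and compute and a tool call to move; the robot and the scene stay as the last step left them, time stands still between calls to the robot, and variables do not carry over. Pictures are saved under pics/ and viewed, at most 10 in all, crops included, and the job is handed in when it is done.

Besides the shell and the picture viewer there is one more tool, called after "Call:" by a JSON object that holds its "method" and its "body", one argument or row to a line. apply_moves: Moves the arm, as the interface text tells. Its arguments: {"type":"object","properties":{"moves":{"type":"array"}},"required":["moves"]}

```bash
mkdir -p pics
cat > h.py <<'E'
import numpy as np, cv2
from plant import manip
from scipy.spatial.transform import Rotation as R
def grab(n, save=None):
    p=manip.grab_frame(n)
    if save: cv2.imwrite('pics/'+save,p['image'][:,:,::-1])
    return p
def w(p,x):
    Rm=R.from_rotvec(np.ravel(p['rvec'])).as_matrix()
    return Rm.T@(np.array(x)-np.ravel(p['tvec']))
def spot(p,l,f='spot_point'):
    return [(np.round(w(p,d['location']),4).tolist(),round(d['score'],2)) for d in getattr(manip,f)(p,l)[:3]]
def st():
    s=manip.state(); print('t',round(s['time'],2),'pos',np.round(s['tool_pos'],4),'q',np.round(s['tool_rot'],4),'F',np.round(s['contact_force'],1),'T',np.round(s['ft_torque'],2),'w',round(s['gripper_width'],3),'g',round(s['grasp_force'],1),'j',np.round(s['joint_pos'],2))
E
python3 - <<'E'
from h import *
st()
for c in ['scene','top']:
    p=grab(c,c+'.png')
    for l in ['stand','axle','crank_handle','lever_knob','pawl_nose','head','vessel']:
        print(c,l,spot(p,l))
E
```

```text
t 0.0 pos [0.2675 0.5642 0.2471] q [-3.000e-04  2.196e-01  9.756e-01 -1.000e-03] F [ 0.4  0.1 -0.3] T [-0.03  0.06  0.01] w 1.001 g 0.0 j [ 1.01  0.05  1.61 -0.    1.48 -0.12]
scene stand [([0.5624, -0.0394, -0.0003], 0.85)]
scene axle []
scene crank_handle [([0.5665, 0.1107, 0.2556], 0.82), ([0.5972, -0.4204, 0.0028], 0.72), ([0.7423, 0.1001, -0.0036], 0.3)]
scene lever_knob [([0.5966, 0.0429, 0.2824], 0.65)]
scene pawl_nose [([0.5743, 0.0306, 0.2184], 0.58)]
scene head [([0.5291, -0.0542, 0.192], 0.56)]
scene vessel [([0.525, -0.2019, 0.0132], 0.92), ([0.3383, -0.0958, -0.0045], 0.85), ([0.6111, -0.2119, 0.0061], 0.28)]
top stand [([0.5655, -0.0402, 0.0033], 0.59)]
top axle [([0.5742, 0.1052, 0.1793], 0.71)]
top crank_handle [([0.566, 0.1133, 0.2534], 0.53), ([0.5732, 0.026, 0.2189], 0.46)]
top lever_knob [([0.5941, 0.0409, 0.2805], 0.56)]
top pawl_nose [([0.5728, 0.0256, 0.2186], 0.56)]
top head [([0.5316, -0.0561, 0.1924], 0.65)]
top vessel [([0.3371, -0.0975, 0.003], 0.9), ([0.3352, -0.2771, -0.0008], 0.6), ([0.5281, -0.2046, 0.0172], 0.45)]
```

View pics/scene.png

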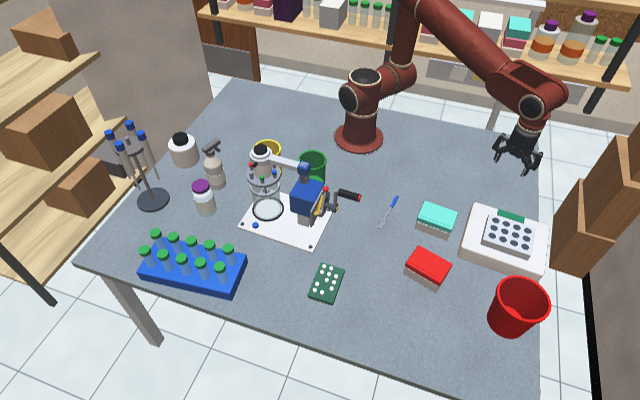

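View pics/top.png

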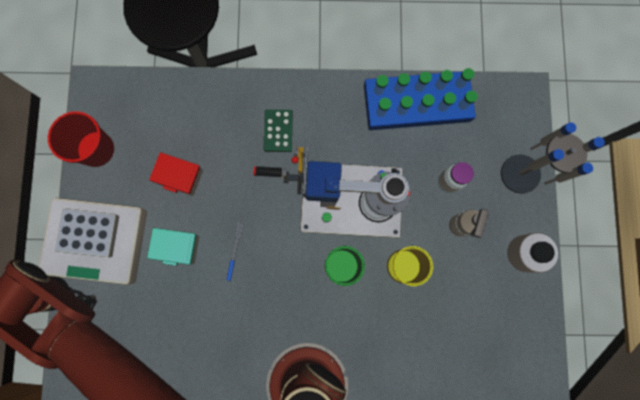

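The pictures show the stand mid-bench: in the scene view the crank grip is at (348,196), the knob and pawl near (322,205) and the vessel under the motor at (265,185). The look-alikes are the green cup (313,165) and yellow cup (268,150), standing off the base plate. In the top view the crank grip is at (268,171) and the vessel at (380,205).

```bash
cat >> h.py <<'E'
from scipy.optimize import least_squares
def fit(obs):
    # obs: list of (label, xyz) -> ox,oy,yaw,kx,hx
    D={'stand':(0,0),'axle':(0,.147),'head':(-.032,-.015),'vessel':(-.032,-.165)}
    def r(v):
        c,s=np.cos(v[2]),np.sin(v[2]);o=[]
        for l,x in obs:
            a=D.get(l) or ((v[3],.08) if l=='lever_knob' else (v[4],.147))
            o+= [v[0]+c*a[0]-s*a[1]-x[0], v[1]+s*a[0]+c*a[1]-x[1]]
        return np.array(o)/.004
    f=least_squares(r,[.56,-.04,0,.03,0],loss='soft_l1'); return f.x, np.round(f.fun*4,1)
E
python3 - <<'E'
from h import *
obs=[('stand',[.5624,-.0394]),('stand',[.5655,-.0402]),('axle',[.5742,.1052]),('crank_handle',[.5665,.1107]),('crank_handle',[.566,.1133]),('lever_knob',[.5966,.0429]),('lever_knob',[.5941,.0409]),('head',[.5291,-.0542]),('head',[.5316,-.0561]),('vessel',[.525,-.2019]),('vessel',[.5281,-.2046])]
x,f=fit(obs);print(x,f)
yaw=x[2]
s=manip.state();q=s['tool_rot'];Rt=R.from_quat([q[1],q[2],q[3],q[0]])
print(Rt.as_matrix())
# target: z down, y along ±stand x
for sg in (1,-1):
    ty=sg*np.array([np.cos(yaw),np.sin(yaw),0]);tz=np.array([0,0,-1.]);tx=np.cross(ty,tz)
    T=R.from_matrix(np.c_[tx,ty,tz]); print(sg,'turn',(Rt.inv()*T).as_rotvec())
for tgt in ([.53,.13,.42],):
    print(Rt.inv().apply(np.array(tgt)-s['tool_pos'])*100)
E
```

```text
[ 0.56469132 -0.03901998 -0.04162472  0.0272684  -0.00467545] [ 2.3  0.4 -0.8  1.2 -3.4  2.7 -0.4 -2.7  0.1 -5.3 -1.3 -3.1  1.2 -1.1
  3.   1.5  0.5  3.4  0.9 -0.6 -2.2  2.1]
[[-9.03543411e-01  4.28496560e-01 -5.31500319e-05]
 [ 4.28496561e-01  9.03543412e-01 -1.52119553e-05]
 [ 4.15050906e-05 -3.65192679e-05 -9.99999998e-01]]
1 turn [-5.65301458e-05 -1.53058447e-05  1.16959287e+00]
-1 turn [ 1.70850882e-05 -6.31015499e-05 -1.97199979e+00]
[-42.31822597 -28.04166861 -17.17123512]
```

Call:
{"method": "apply_moves", "body": {
  "moves": [
    [[0, 0, 1.17], [-42.3, -28.0, -17.2], 1],
    [[0, 0, 1.17], [-42.3, -28.0, -17.2], 1],
    [[0, 0, 1.17], [-42.3, -28.0, -17.2], 1],
    [[0, 0, 1.17], [-42.3, -28.0, -17.2], 1],
    [[0, 0, 1.17], [-42.3, -28.0, -17.2], 1],
    [[0, 0, 1.17], [-42.3, -28.0, -17.2], 1],
    [[0, 0, 1.17], [-42.3, -28.0, -17.2], 1],
    [[0, 0, 1.17], [-42.3, -28.0, -17.2], 1],
    [[0, 0, 1.17], [-42.3, -28.0, -17.2], 1],
    [[0, 0, 1.17], [-42.3, -28.0, -17.2], 1],
    [[0, 0, 1.17], [-42.3, -28.0, -17.2], 1],
    [[0, 0, 1.17], [-42.3, -28.0, -17.2], 1],
    [[0, 0, 1.17], [-42.3, -28.0, -17.2], 1],
    [[0, 0, 1.17], [-42.3, -28.0, -17.2], 1]
  ]
}}

```text
time: 2.2
tool_pos: [0.5294, 0.1313, 0.4196]
tool_rot: [-0.0, 0.721, 0.692, -0.0]
contact_force: [0.4, -0.2, -0.3]
gripper_width: -0.002
grasp_force: 0.0
```

Run:
```python
from h import *
st()
import json
obs=[]
for c in ['wrist','scene','top','wrist']:
    p=grab(c,'w1.png' if c=='wrist' else None)
    for l in ['stand','axle','crank_handle','lever_knob','pawl_nose','head','vessel']:
        r=spot(p,l); print(c,l,r)
```

```text
t 2.2 pos [0.5294 0.1313 0.4196] q [-5.000e-04  7.214e-01  6.925e-01 -3.000e-04] F [ 0.4 -0.2 -0.3] T [-0.   -0.01  0.02] w -0.002 g 0.0 j [ 0.11 -0.18  1.55  0.    1.77  0.15]
wrist stand [([0.563, -0.0409, 0.0008], 0.67)]
wrist axle []
wrist crank_handle [([0.5677, 0.1087, 0.2542], 0.9)]
wrist lever_knob [([0.5951, 0.0372, 0.2807], 0.97)]
wrist pawl_nose [([0.5715, 0.0265, 0.2234], 0.79), ([0.4764, -0.0523, 0.0081], 0.61)]
wrist head [([0.5958, 0.3915, -0.0005], 0.48)]
wrist vessel [([0.3372, -0.0964, 0.0013], 0.82), ([0.3392, -0.2793, -0.0017], 0.63)]
scene stand [([0.5606, -0.0367, -0.0039], 0.88)]
scene axle [([0.5684, 0.1062, 0.18], 0.87)]
scene crank_handle [([0.5658, 0.1089, 0.2536], 0.66)]
scene lever_knob [([0.5947, 0.0403, 0.2816], 0.45)]
scene pawl_nose [([0.578, 0.0296, 0.2188], 0.6)]
scene head [([0.5306, -0.0523, 0.1935], 0.88), ([0.5728, 0.0271, 0.2188], 0.29)]
scene vessel [([0.3397, -0.0945, -0.0031], 0.7), ([0.5298, -0.2002, 0.012], 0.58)]
top stand [([0.5639, -0.0374, 0.0], 0.55)]
top axle [([0.571, 0.1057, 0.1777], 0.72)]
top crank_handle [([0.5653, 0.1103, 0.2542], 0.54), ([0.5257, -0.204, 0.0169], 0.19)]
top lever_knob []
top pawl_nose [([0.5763, 0.0264, 0.2192], 0.5), ([0.4775, -0.0519, 0.0144], 0.17)]
top head [([0.4639, -0.4501, 0.0021], 0.68), ([0.5676, -0.0404, 0.0011], 0.65), ([0.5297, -0.0549, 0.1918], 0.59)]
top vessel [([0.3348, -0.2756, -0.0001], 0.91), ([0.3356, -0.0965, 0.0025], 0.58), ([0.5272, -0.2041, 0.0142], 0.52)]
wrist stand [([0.5617, -0.0389, 0.0011], 0.82)]
wrist axle [([0.5729, 0.0266, 0.225], 0.19)]
wrist crank_handle [([0.5696, 0.1082, 0.2544], 0.78)]
wrist lever_knob [([0.5926, 0.0398, 0.2784], 0.79)]
wrist pawl_nose [([0.5714, 0.026, 0.2233], 0.73)]
wrist head []
wrist vessel [([0.3355, -0.0948, 0.004], 0.76)]
```

View pics/w1.png

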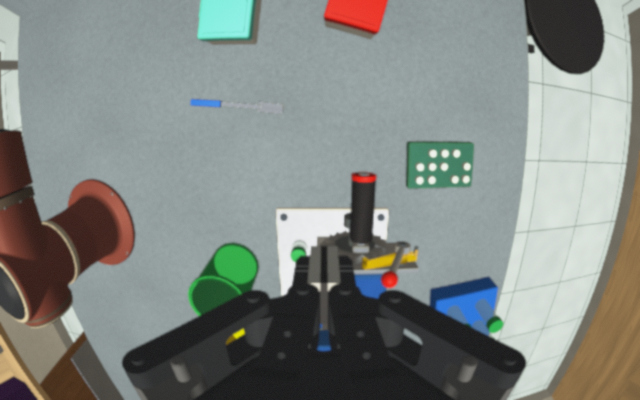

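The wrist picture shows the grip at (363,205) and the red knob at (390,280), which agrees with the networks. The stand is at about (0.563, -0.039) with yaw about -0.045. Next I push the lever.

Call:
{"method": "apply_moves", "body": {
  "moves": [
    [[0, 0, 0], [-4.5, 1.0, 0], 1],
    [[0, 0, 0], [-9.0, 1.9, 0], 1],
    [[0, 0, 0], [-9.0, 1.9, 4.5], 1],
    [[0, 0, 0], [-9.0, 1.9, 9], 1],
    [[0, 0, 0], [-9.0, 1.9, 13.1], 1],
    [[0, 0, 0], [-9.0, 1.9, 13.1], 1],
    [[0, 0, 0], [-9.0, 3.5, 13.1], 1],
    [[0, 0, 0], [-9.0, 4.2, 13.1], 1],
    [[0, 0, 0], [-9.0, 4.9, 13.1], 1],
    [[0, 0, 0], [-9.0, 5.6, 13.1], 1],
    [[0, 0, 0], [-9.0, 6.3, 13.1], 1],
    [[0, 0, 0], [-9.0, 7.0, 13.1], 1],
    [[0, 0, 0], [-9.0, 7.7, 13.1], 1],
    [[0, 0, 0], [-9.0, 8.4, 13.1], 1],
    [[0, 0, 0], [-9.0, 9.1, 13.1], 1],
    [[0, 0, 0], [-9.0, 9.6, 13.1], 1],
    [[0, 0, 0], [-9.0, 9.9, 13.1], 1],
    [[0, 0, 0], [-9.0, 9.9, 13.1], 1]
  ]
}}

```text
time: 5.6
tool_pos: [0.6253, 0.0364, 0.2882]
tool_rot: [-0.0, 0.722, 0.692, -0.0]
contact_force: [-0.3, -0.4, -1.5]
gripper_width: 0.0
grasp_force: 0.6
```

Run:
```python
from h import *
st()
p=grab('wrist','w2.png'); print(spot(p,'lever_knob'))
p=grab('scene'); print(spot(p,'lever_knob'))
```

```text
t 5.6 pos [0.6253 0.0364 0.2882] q [-5.000e-04  7.218e-01  6.921e-01 -4.000e-04] F [-0.3 -0.4 -1.5] T [0.   0.22 0.02] w 0.0 g 0.6 j [-0.06  0.04  1.56  0.    1.54 -0.02]
[([0.6476, 0.0318, 0.2818], 0.79)]
[([0.6486, 0.0399, 0.2792], 0.5), ([0.5724, 0.1052, 0.1769], 0.17)]
```

Call:
{"method": "apply_moves", "body": {
  "moves": [
    [[0, 0, 0], [0, 0.4, 0], 1],
    [[0, 0, 0], [0, 0.8, 0], 1],
    [[0, 0, 0], [0, 1.0, 0], 1]
  ]
}}

```text
time: 6.1
tool_pos: [0.6324, 0.0361, 0.2885]
tool_rot: [-0.004, 0.722, 0.692, -0.004]
contact_force: [-16.8, 0.4, 2.4]
gripper_width: -0.001
grasp_force: 9.1
```

Call:
{"method": "apply_moves", "body": {
  "moves": [
    [[0, 0, 0], [0, -1.0, 0], 1],
    [[0, 0, 0], [0, -1.0, -4], 0],
    [[0, 0, 0], [0, -1.0, -7], -1],
    [[0, 0, 0], [4, -4, -7], -1],
    [[0, 0, 0], [7.9, -7.2, -7], -1],
    [[0, 0, 0], [7.9, -7.2, -7], -1],
    [[0, 0, 0], [7.9, -7.2, -3], -1],
    [[0, 0, 0], [7.9, -7.2, 1], -1],
    [[0, 0, 0], [7.9, -7.2, 3.6], -1],
    [[0, 0, 0], [7.9, -7.2, 3.6], -1],
    [[0, 0, 0], [7.9, -7.2, 3.6], -1]
  ]
}}

```text
time: 7.2
tool_pos: [0.5672, 0.1177, 0.2541]
tool_rot: [0.001, 0.722, 0.692, 0.001]
contact_force: [1.0, -0.5, 0.6]
gripper_width: 0.997
grasp_force: 0.0
```

Run:
```python
from h import *
st()
p=grab('wrist','w3.png'); print(spot(p,'crank_handle'),spot(p,'lever_knob'))
```

```text
t 7.2 pos [0.5672 0.1177 0.2541] q [5.000e-04 7.219e-01 6.920e-01 5.000e-04] F [ 1.  -0.5  0.6] T [ 0.02 -0.03  0.02] w 0.997 g 0.0 j [ 0.08 -0.06  1.72 -0.    1.48  0.12]
[([0.5695, 0.1085, 0.2556], 0.73)] []
```

View pics/w3.png

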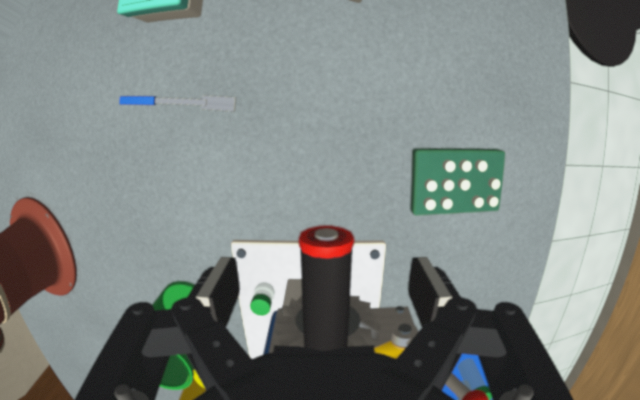

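The grip (red end at 327,240) lies midway between the fingers (220 and 430), so I close on it.

Call:
{"method": "apply_moves", "body": {
  "moves": [
    [[0, 0, 0], [0, 0, 0], 0],
    [[0, 0, 0], [0, 0, 0], 1],
    [[0, 0, 0], [0, 0, 0], 1],
    [[0, 0, 0], [0, 0, 0], 1],
    [[0, 0, 0], [0, 0, 0], 1],
    [[0, 0, 0], [0, 0, 0], 1],
    [[0, 0, 0], [0, 0, 0], 1],
    [[0, 0, 0], [0, 0, 0], 1]
  ]
}}

```text
time: 8.15
tool_pos: [0.5671, 0.118, 0.2537]
tool_rot: [0.001, 0.722, 0.692, 0.001]
contact_force: [4.8, 0.5, -0.6]
gripper_width: 0.262
grasp_force: 58.7
```

Run:
```python
from h import *
st()
p=grab('scene');print(spot(p,'axle'),spot(p,'crank_handle'),spot(p,'head'))
```

```text
t 8.15 pos [0.5671 0.118  0.2537] q [6.000e-04 7.218e-01 6.921e-01 7.000e-04] F [ 4.8  0.5 -0.6] T [ 0.08 -0.81  0.03] w 0.262 g 58.7 j [ 0.08 -0.06  1.72  0.    1.48  0.12]
[([0.5717, 0.106, 0.1779], 0.68)] [([0.5628, 0.1089, 0.2496], 0.52)] [([0.5302, -0.0549, 0.1904], 0.9), ([0.612, -0.2117, 0.0089], 0.33)]
```

Call:
{"method": "apply_moves", "body": {
  "moves": [
    [[0, 0, 0], [0, 0.1, 0], 1],
    [[0, 0, 0], [0, 0.2, 0], 1],
    [[0, 0, 0], [0, 0.3, 0], 1],
    [[0, 0, 0], [0, 0.4, 0], 1],
    [[0, 0, 0], [0, 0.5, 0], 1],
    [[0, 0, 0], [0, 0.5, 0], 1],
    [[0, 0, 0], [0, 0.5, 0], 1]
  ]
}}

```text
time: 9.05
tool_pos: [0.571, 0.1179, 0.2535]
tool_rot: [-0.001, 0.722, 0.692, -0.0]
contact_force: [-4.2, 1.8, 5.0]
gripper_width: 0.259
grasp_force: 59.3
```

Run:
```python
from h import *
st()
p=grab('scene');P=p['image'][150:260,270:400]
cv2.imwrite('pics/s4.png',cv2.resize(P,None,fx=5,fy=5,interpolation=cv2.INTER_CUBIC)[:,:,::-1])
```

```text
t 9.05 pos [0.571  0.1179 0.2535] q [-7.000e-04  7.218e-01  6.921e-01 -5.000e-04] F [-4.2  1.8  5. ] T [ 0.25  0.74 -0.19] w 0.259 g 59.3 j [ 0.08 -0.05  1.71  0.    1.49  0.12]
```

View pics/s4.png

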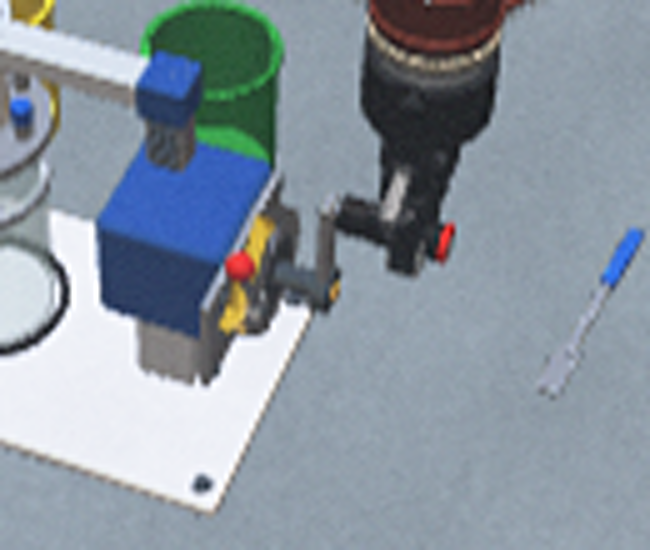

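The zoom shows the red knob thrown over to the right at (240,265), the yellow pawl at (260,240) and the crank arm up with its grip in the fingers. The load of about 4 N is now on the hand, so I ease back a little to check that the pawl is off.

Call:
{"method": "apply_moves", "body": {
  "moves": [
    [[0, 0, 0], [0, -0.1, 0], 1],
    [[0, 0, 0], [0, -0.2, 0], 1],
    [[0, 0, 0], [0, -0.3, 0.01], 1],
    [[0, 0, 0], [0, -0.4, 0.01], 1],
    [[0, 0, 0], [0, -0.5, 0.02], 1],
    [[0, 0, 0], [0, -0.6, 0.02], 1],
    [[0, 0, 0], [0, -0.7, 0.03], 1],
    [[0, 0, 0], [0, -0.8, 0.04], 1]
  ]
}}

```text
time: 9.9
tool_pos: [0.5631, 0.1183, 0.2531]
tool_rot: [-0.0, 0.722, 0.692, -0.0]
contact_force: [-3.5, 1.7, 5.0]
gripper_width: 0.263
grasp_force: 59.3
```

Run:
```python
from h import *
st()
```

```text
t 9.9 pos [0.5631 0.1183 0.2531] q [-4.000e-04  7.218e-01  6.921e-01 -2.000e-04] F [-3.5  1.7  5. ] T [ 0.26  0.61 -0.19] w 0.263 g 59.3 j [ 0.08 -0.07  1.72  0.    1.49  0.12]
```

```bash
cat >> h.py <<'E'
def arc(a,b,n,y0=0,z0=0,y1=None,z1=None):
    y1=y0 if y1 is None else y1; z1=z0 if z1 is None else z1
    out=[]
    for i in range(1,n+1):
        f=a+(b-a)*i/n
        out.append([[0,0,0],[0,round(7.5*(np.sin(f)-np.sin(a))+y0+(y1-y0)*i/n,2),round(7.5*(np.cos(a)-np.cos(f))+z0+(z1-z0)*i/n,2)],1])
    print(str(out))
E
python3 -c "
from h import *
arc(-.105,-.505,20,0,0,0,-.05)"
```

```text
[[[0, 0, 0], [0, np.float64(-0.15), np.float64(0.01)], 1], [[0, 0, 0], [0, np.float64(-0.3), np.float64(0.03)], 1], [[0, 0, 0], [0, np.float64(-0.45), np.float64(0.05)], 1], [[0, 0, 0], [0, np.float64(-0.59), np.float64(0.08)], 1], [[0, 0, 0], [0, np.float64(-0.74), np.float64(0.1)], 1], [[0, 0, 0], [0, np.float64(-0.89), np.float64(0.13)], 1], [[0, 0, 0], [0, np.float64(-1.03), np.float64(0.17)], 1], [[0, 0, 0], [0, np.float64(-1.18), np.float64(0.2)], 1], [[0, 0, 0], [0, np.float64(-1.32), np.float64(0.24)], 1], [[0, 0, 0], [0, np.float64(-1.47), np.float64(0.28)], 1], [[0, 0, 0], [0, np.float64(-1.61), np.float64(0.32)], 1], [[0, 0, 0], [0, np.float64(-1.75), np.float64(0.37)], 1], [[0, 0, 0], [0, np.float64(-1.89), np.float64(0.42)], 1], [[0, 0, 0], [0, np.float64(-2.03), np.float64(0.47)], 1], [[0, 0, 0], [0, np.float64(-2.17), np.float64(0.53)], 1], [[0, 0, 0], [0, np.float64(-2.31), np.float64(0.59)], 1], [[0, 0, 0], [0, np.float64(-2.44), np.float64(0.65)], 1], [[0, 0, 0], [0, np.float64(-2.58), np.float64(0.71)], 1], [[0, 0, 0], [0, np.float64(-2.71), np.float64(0.78)], 1], [[0, 0, 0], [0, np.float64(-2.84), np.float64(0.84)], 1]]
```

Call:
{"method": "apply_moves", "body": {
  "moves": [
    [[0, 0, 0], [0, -0.15, 0.01], 1],
    [[0, 0, 0], [0, -0.3, 0.03], 1],
    [[0, 0, 0], [0, -0.45, 0.05], 1],
    [[0, 0, 0], [0, -0.59, 0.08], 1],
    [[0, 0, 0], [0, -0.74, 0.1], 1],
    [[0, 0, 0], [0, -0.89, 0.13], 1],
    [[0, 0, 0], [0, -1.03, 0.17], 1],
    [[0, 0, 0], [0, -1.18, 0.2], 1],
    [[0, 0, 0], [0, -1.32, 0.24], 1],
    [[0, 0, 0], [0, -1.47, 0.28], 1],
    [[0, 0, 0], [0, -1.61, 0.32], 1],
    [[0, 0, 0], [0, -1.75, 0.37], 1],
    [[0, 0, 0], [0, -1.89, 0.42], 1],
    [[0, 0, 0], [0, -2.03, 0.47], 1],
    [[0, 0, 0], [0, -2.17, 0.53], 1],
    [[0, 0, 0], [0, -2.31, 0.59], 1],
    [[0, 0, 0], [0, -2.44, 0.65], 1],
    [[0, 0, 0], [0, -2.58, 0.71], 1],
    [[0, 0, 0], [0, -2.71, 0.78], 1],
    [[0, 0, 0], [0, -2.84, 0.84], 1]
  ]
}}

```text
time: 11.9
tool_pos: [0.5337, 0.1196, 0.2437]
tool_rot: [-0.002, 0.722, 0.692, -0.001]
contact_force: [-6.4, 1.8, 3.9]
gripper_width: 0.262
grasp_force: 59.3
```

Run:
```python
from h import *
st()
```

```text
t 11.9 pos [0.5337 0.1196 0.2437] q [-0.0017  0.7218  0.6922 -0.0013] F [-6.4  1.8  3.9] T [ 0.34  1.04 -0.27] w 0.262 g 59.3 j [ 0.08 -0.13  1.8   0.    1.48  0.13]
```

```bash
sed -i 's/round(7.5\*(np.sin/round(float(7.5*(np.sin/; s/(y1-y0)\*i\/n,2)/(y1-y0)*i\/n),2)/; s/round(7.5\*(np.cos(a)/round(float(7.5*(np.cos(a)/; s/(z1-z0)\*i\/n,2)/(z1-z0)*i\/n),2)/' h.py
python3 -c "
from h import *
arc(-.51,-.93,20,0,0,-.05,-.08)"
```

```text
[[[0, 0, 0], [0, -0.14, 0.07], 1], [[0, 0, 0], [0, -0.28, 0.15], 1], [[0, 0, 0], [0, -0.41, 0.23], 1], [[0, 0, 0], [0, -0.55, 0.31], 1], [[0, 0, 0], [0, -0.68, 0.4], 1], [[0, 0, 0], [0, -0.81, 0.49], 1], [[0, 0, 0], [0, -0.94, 0.58], 1], [[0, 0, 0], [0, -1.06, 0.67], 1], [[0, 0, 0], [0, -1.19, 0.77], 1], [[0, 0, 0], [0, -1.31, 0.87], 1], [[0, 0, 0], [0, -1.43, 0.97], 1], [[0, 0, 0], [0, -1.55, 1.07], 1], [[0, 0, 0], [0, -1.66, 1.18], 1], [[0, 0, 0], [0, -1.77, 1.29], 1], [[0, 0, 0], [0, -1.89, 1.4], 1], [[0, 0, 0], [0, -1.99, 1.51], 1], [[0, 0, 0], [0, -2.1, 1.62], 1], [[0, 0, 0], [0, -2.2, 1.74], 1], [[0, 0, 0], [0, -2.3, 1.86], 1], [[0, 0, 0], [0, -2.4, 1.98], 1]]
```

Call:
{"method": "apply_moves", "body": {
  "moves": [
    [[0, 0, 0], [0, -0.14, 0.07], 1],
    [[0, 0, 0], [0, -0.28, 0.15], 1],
    [[0, 0, 0], [0, -0.41, 0.23], 1],
    [[0, 0, 0], [0, -0.55, 0.31], 1],
    [[0, 0, 0], [0, -0.68, 0.4], 1],
    [[0, 0, 0], [0, -0.81, 0.49], 1],
    [[0, 0, 0], [0, -0.94, 0.58], 1],
    [[0, 0, 0], [0, -1.06, 0.67], 1],
    [[0, 0, 0], [0, -1.19, 0.77], 1],
    [[0, 0, 0], [0, -1.31, 0.87], 1],
    [[0, 0, 0], [0, -1.43, 0.97], 1],
    [[0, 0, 0], [0, -1.55, 1.07], 1],
    [[0, 0, 0], [0, -1.66, 1.18], 1],
    [[0, 0, 0], [0, -1.77, 1.29], 1],
    [[0, 0, 0], [0, -1.89, 1.4], 1],
    [[0, 0, 0], [0, -1.99, 1.51], 1],
    [[0, 0, 0], [0, -2.1, 1.62], 1],
    [[0, 0, 0], [0, -2.2, 1.74], 1],
    [[0, 0, 0], [0, -2.3, 1.86], 1],
    [[0, 0, 0], [0, -2.4, 1.98], 1]
  ]
}}

```text
time: 13.9
tool_pos: [0.5095, 0.1205, 0.2223]
tool_rot: [-0.002, 0.722, 0.692, -0.002]
contact_force: [-4.2, 3.8, -2.9]
gripper_width: 0.261
grasp_force: 58.7
```

```bash
cat >> h.py <<'E'
def an(xc=.571,zc=.178):
    s=manip.state();x,_,z=s['tool_pos'];F=s['contact_force'];f=np.arctan2(x-xc,z-zc);c,sn=np.cos(f),np.sin(f)
    print('phi',round(f,3),'r',round(np.hypot(x-xc,z-zc),4),'Fdown-tangential',round(-F[0]*c+F[2]*sn,2),'Fout',round(F[0]*sn+F[2]*c,2),'F',np.round(F,1))
E
python3 -c "
from h import *
st();an()
arc(-.93,-1.35,20)"
```

```text
t 13.9 pos [0.5095 0.1205 0.2223] q [-0.0018  0.7217  0.6922 -0.0017] F [-4.2  3.8 -2.9] T [ 0.4   0.69 -0.15] w 0.261 g 58.7 j [ 0.09 -0.17  1.87  0.    1.45  0.13]
phi -0.947 r 0.0758 Fdown-tangential 4.78 Fout 1.71 F [-4.2  3.8 -2.9]
[[[0, 0, 0], [0, -0.09, 0.13], 1], [[0, 0, 0], [0, -0.18, 0.26], 1], [[0, 0, 0], [0, -0.27, 0.39], 1], [[0, 0, 0], [0, -0.35, 0.52], 1], [[0, 0, 0], [0, -0.44, 0.65], 1], [[0, 0, 0], [0, -0.52, 0.79], 1], [[0, 0, 0], [0, -0.59, 0.93], 1], [[0, 0, 0], [0, -0.67, 1.07], 1], [[0, 0, 0], [0, -0.74, 1.21], 1], [[0, 0, 0], [0, -0.8, 1.35], 1], [[0, 0, 0], [0, -0.87, 1.5], 1], [[0, 0, 0], [0, -0.93, 1.64], 1], [[0, 0, 0], [0, -0.99, 1.79], 1], [[0, 0, 0], [0, -1.04, 1.93], 1], [[0, 0, 0], [0, -1.09, 2.08], 1], [[0, 0, 0], [0, -1.14, 2.23], 1], [[0, 0, 0], [0, -1.19, 2.38], 1], [[0, 0, 0], [0, -1.23, 2.54], 1], [[0, 0, 0], [0, -1.27, 2.69], 1], [[0, 0, 0], [0, -1.31, 2.84], 1]]
```

Call:
{"method": "apply_moves", "body": {
  "moves": [
    [[0, 0, 0], [0, -0.09, 0.13], 1],
    [[0, 0, 0], [0, -0.18, 0.26], 1],
    [[0, 0, 0], [0.01, -0.27, 0.39], 1],
    [[0, 0, 0], [0.02, -0.35, 0.52], 1],
    [[0, 0, 0], [0.03, -0.44, 0.65], 1],
    [[0, 0, 0], [0.04, -0.52, 0.79], 1],
    [[0, 0, 0], [0.05, -0.59, 0.93], 1],
    [[0, 0, 0], [0.05, -0.67, 1.07], 1],
    [[0, 0, 0], [0.05, -0.74, 1.21], 1],
    [[0, 0, 0], [0.05, -0.8, 1.35], 1],
    [[0, 0, 0], [0.05, -0.87, 1.5], 1],
    [[0, 0, 0], [0.05, -0.93, 1.64], 1],
    [[0, 0, 0], [0.05, -0.99, 1.79], 1],
    [[0, 0, 0], [0.05, -1.04, 1.93], 1],
    [[0, 0, 0], [0.05, -1.09, 2.08], 1],
    [[0, 0, 0], [0.05, -1.14, 2.23], 1],
    [[0, 0, 0], [0.05, -1.19, 2.38], 1],
    [[0, 0, 0], [0.05, -1.23, 2.54], 1],
    [[0, 0, 0], [0.05, -1.27, 2.69], 1],
    [[0, 0, 0], [0.05, -1.31, 2.84], 1]
  ]
}}

```text
time: 15.9
tool_pos: [0.4978, 0.1212, 0.1958]
tool_rot: [-0.0, 0.722, 0.692, -0.0]
contact_force: [-4.7, 0.3, -3.1]
gripper_width: 0.257
grasp_force: 58.8
```

```bash
python3 -c "
from h import *
st();an()
arc(-1.36,-1.56,14)"
```

```text
t 15.9 pos [0.4978 0.1212 0.1958] q [-2.000e-04  7.218e-01  6.921e-01 -4.000e-04] F [-4.7  0.3 -3.1] T [ 0.03  0.75 -0.24] w 0.257 g 58.8 j [ 0.09 -0.18  1.93 -0.    1.4   0.14]
phi -1.332 r 0.0754 Fdown-tangential 4.09 Fout 3.84 F [-4.7  0.3 -3.1]
[[[0, 0, 0], [0, -0.02, 0.1], 1], [[0, 0, 0], [0, -0.04, 0.21], 1], [[0, 0, 0], [0, -0.06, 0.32], 1], [[0, 0, 0], [0, -0.08, 0.42], 1], [[0, 0, 0], [0, -0.09, 0.53], 1], [[0, 0, 0], [0, -0.11, 0.63], 1], [[0, 0, 0], [0, -0.12, 0.74], 1], [[0, 0, 0], [0, -0.13, 0.85], 1], [[0, 0, 0], [0, -0.14, 0.95], 1], [[0, 0, 0], [0, -0.15, 1.06], 1], [[0, 0, 0], [0, -0.16, 1.17], 1], [[0, 0, 0], [0, -0.16, 1.27], 1], [[0, 0, 0], [0, -0.16, 1.38], 1], [[0, 0, 0], [0, -0.17, 1.49], 1]]
```

Call:
{"method": "apply_moves", "body": {
  "moves": [
    [[0, 0, 0], [0, -0.02, 0.1], 1],
    [[0, 0, 0], [0, -0.04, 0.21], 1],
    [[0, 0, 0], [0, -0.07, 0.32], 1],
    [[0, 0, 0], [0, -0.09, 0.42], 1],
    [[0, 0, 0], [0, -0.11, 0.53], 1],
    [[0, 0, 0], [0, -0.13, 0.63], 1],
    [[0, 0, 0], [0, -0.15, 0.74], 1],
    [[0, 0, 0], [0, -0.17, 0.85], 1],
    [[0, 0, 0], [0, -0.18, 0.95], 1],
    [[0, 0, 0], [0, -0.19, 1.06], 1],
    [[0, 0, 0], [0, -0.2, 1.17], 1],
    [[0, 0, 0], [0, -0.21, 1.27], 1],
    [[0, 0, 0], [0, -0.21, 1.38], 1],
    [[0, 0, 0], [0, -0.22, 1.49], 1]
  ]
}}

```text
time: 17.3
tool_pos: [0.4959, 0.1213, 0.1813]
tool_rot: [0.0, 0.722, 0.692, -0.0]
contact_force: [-4.9, -2.0, -3.3]
gripper_width: 0.26
grasp_force: 58.8
```

```bash
python3 -c "
from h import *
st();an()
p=grab('scene');print(spot(p,'head'))
P=p['image'][130:240,220:350]
cv2.imwrite('pics/s5.png',cv2.resize(P,None,fx=5,fy=5,interpolation=cv2.INTER_CUBIC)[:,:,::-1])
arc(-1.55,-1.61,6)"
```

```text
t 17.3 pos [0.4959 0.1213 0.1813] q [ 0.      0.7218  0.6921 -0.    ] F [-4.9 -2.  -3.3] T [-0.2   0.7  -0.22] w 0.26 g 58.8 j [ 0.09 -0.17  1.94 -0.    1.37  0.14]
phi -1.527 r 0.0752 Fdown-tangential 3.53 Fout 4.75 F [-4.9 -2.  -3.3]
[([0.5315, -0.05, 0.1583], 0.86)]
[[[0, 0, 0], [0, -0.0, 0.07], 1], [[0, 0, 0], [0, -0.0, 0.15], 1], [[0, 0, 0], [0, -0.0, 0.22], 1], [[0, 0, 0], [0, -0.0, 0.3], 1], [[0, 0, 0], [0, 0.0, 0.37], 1], [[0, 0, 0], [0, 0.0, 0.45], 1]]
```

View pics/s5.png

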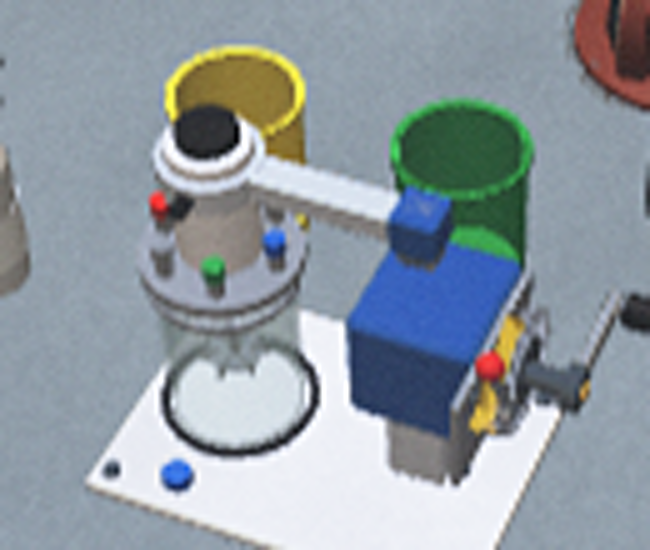

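The zoom shows the plate (its front edge at 225,310) just above the steel rim band of the vessel (about 235,330). I overlay where it would be when landed, to judge the gap.

Run:
```python
from h import *
p=grab('scene')
x,y,yaw=.563,-.0385,-.045
v=np.array([x-.032*np.cos(yaw)+.165*np.sin(-(-yaw))*-1, y-.032*np.sin(yaw)-.165*np.cos(yaw)])
c,s=np.cos(yaw),np.sin(yaw); v=np.array([x+c*-.032-s*-.165,y+s*-.032+c*-.165]);print(v)
S=8;x0,y0=235,140
im=cv2.resize(p['image'][y0:y0+75,x0:x0+70],None,fx=S,fy=S,interpolation=cv2.INTER_CUBIC)[:,:,::-1].copy()
t=np.linspace(0,2*np.pi,200)
for r,z,col in [(.052,.152,(255,0,0)),(.058,.152,(0,255,0)),(.058,.164,(0,0,255)),(.057,.014+.008,(255,0,255))]:
    P=np.c_[v[0]+r*np.cos(t),v[1]+r*np.sin(t),0*t+z]
    u=cv2.projectPoints(P,p['rvec'],p['tvec'],p['K'],None)[0][:,0]
    u=((u+.5-[x0,y0])*S).astype(int)
    cv2.polylines(im,[u.reshape(-1,1,2)],True,col,1)
cv2.imwrite('pics/s6.png',im)
a=cv2.projectPoints(np.array([[*v,.152],[*v,.162]]),p['rvec'],p['tvec'],p['K'],None)[0][:,0];print((a[1]-a[0])*S/10,'px/mm')
```

```text
[ 0.5236099  -0.20189345]
[-0.20495236 -1.60097987] px/mm
```

View pics/s6.png

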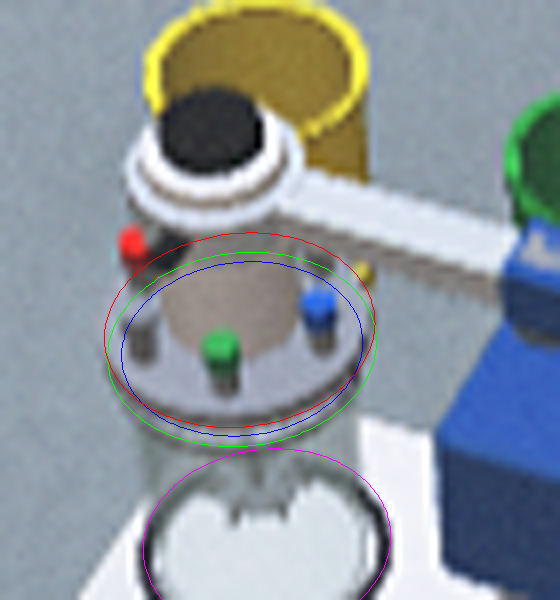

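In the overlay the plate's front edge (y≈405) lies about 20 px above its landed outline (y≈427). That leaves a gap of order 10 mm, so I can ease down further, checking the force as I go.

```bash
python3 -c "
from h import *
an();arc(-1.53,-1.68,12,0,0,-.04)"
```

```text
phi -1.529 r 0.0752 Fdown-tangential 5.26 Fout 3.94 F [-4.2 -1.8 -5.1]
[[[0, 0, 0], [0, -0.01, 0.09], 1], [[0, 0, 0], [0, -0.01, 0.19], 1], [[0, 0, 0], [0, -0.02, 0.28], 1], [[0, 0, 0], [0, -0.02, 0.37], 1], [[0, 0, 0], [0, -0.02, 0.47], 1], [[0, 0, 0], [0, -0.02, 0.56], 1], [[0, 0, 0], [0, -0.02, 0.66], 1], [[0, 0, 0], [0, -0.02, 0.75], 1], [[0, 0, 0], [0, -0.02, 0.84], 1], [[0, 0, 0], [0, -0.01, 0.94], 1], [[0, 0, 0], [0, -0.01, 1.03], 1], [[0, 0, 0], [0, -0.0, 1.12], 1]]
```

Call:
{"method": "apply_moves", "body": {
  "moves": [
    [[0, 0, 0], [0, -0.01, 0.09], 1],
    [[0, 0, 0], [0, -0.01, 0.19], 1],
    [[0, 0, 0], [0, -0.02, 0.28], 1],
    [[0, 0, 0], [0, -0.02, 0.37], 1],
    [[0, 0, 0], [0, -0.02, 0.44], 1],
    [[0, 0, 0], [0, -0.02, 0.5], 1],
    [[0, 0, 0], [0, -0.02, 0.55], 1],
    [[0, 0, 0], [0, -0.02, 0.6], 1]
  ]
}}

```text
time: 18.25
tool_pos: [0.4959, 0.1213, 0.1755]
tool_rot: [0.0, 0.722, 0.692, 0.0]
contact_force: [-2.4, -2.4, -4.5]
gripper_width: 0.259
grasp_force: 58.9
```

```bash
python3 -c "
from h import *
an()
p=grab('scene');print(spot(p,'head'))"
```

```text
phi -1.605 r 0.0752 Fdown-tangential 4.39 Fout 2.51 F [-2.4 -2.4 -4.5]
[([0.5292, -0.0513, 0.1634], 0.98), ([0.7429, 0.0969, -0.0037], 0.23)]
```

Call:
{"method": "apply_moves", "body": {
  "moves": [
    [[0, 0, 0], [0, 0, 0.08], 1],
    [[0, 0, 0], [0, 0, 0.16], 1],
    [[0, 0, 0], [0, 0, 0.24], 1],
    [[0, 0, 0], [0, 0.01, 0.32], 1],
    [[0, 0, 0], [0, 0.02, 0.4], 1],
    [[0, 0, 0], [0, 0.03, 0.45], 1],
    [[0, 0, 0], [0, 0.03, 0.5], 1]
  ]
}}

```text
time: 19.05
tool_pos: [0.4962, 0.1213, 0.1705]
tool_rot: [0.0, 0.722, 0.692, 0.0]
contact_force: [-0.7, -3.4, -4.0]
gripper_width: 0.256
grasp_force: 58.9
```

Call:
{"method": "apply_moves", "body": {
  "moves": [
    [[0, 0, 0], [0.02, 0.01, 0.06], 1],
    [[0, 0, 0], [0.03, 0.01, 0.12], 1],
    [[0, 0, 0], [0.03, 0.02, 0.18], 1],
    [[0, 0, 0], [0.03, 0.03, 0.24], 1],
    [[0, 0, 0], [0.03, 0.04, 0.3], 1],
    [[0, 0, 0], [0.03, 0.04, 0.3], 1]
  ]
}}

```text
time: 19.65
tool_pos: [0.4967, 0.1214, 0.1674]
tool_rot: [0.0, 0.722, 0.692, 0.0]
contact_force: [0.8, -5.3, -4.6]
gripper_width: 0.26
grasp_force: 58.9
```

Call:
{"method": "apply_moves", "body": {
  "moves": [
    [[0, 0, 0], [-0.03, 0.01, 0.06], 1],
    [[0, 0, 0], [-0.06, 0.01, 0.12], 1],
    [[0, 0, 0], [-0.08, 0.02, 0.18], 1],
    [[0, 0, 0], [-0.08, 0.03, 0.24], 1],
    [[0, 0, 0], [-0.08, 0.04, 0.3], 1],
    [[0, 0, 0], [-0.08, 0.04, 0.3], 1]
  ]
}}

```text
time: 20.25
tool_pos: [0.497, 0.1211, 0.1644]
tool_rot: [-0.0, 0.722, 0.692, 0.0]
contact_force: [1.6, -1.0, -5.2]
gripper_width: 0.26
grasp_force: 58.8
```

Call:
{"method": "apply_moves", "body": {
  "moves": [
    [[0, 0, 0], [0, 0.02, 0.06], 1],
    [[0, 0, 0], [0, 0.03, 0.12], 1],
    [[0, 0, 0], [0, 0.05, 0.18], 1],
    [[0, 0, 0], [0, 0.06, 0.24], 1],
    [[0, 0, 0], [0, 0.08, 0.3], 1],
    [[0, 0, 0], [0, 0.08, 0.3], 1]
  ]
}}

```text
time: 20.85
tool_pos: [0.4976, 0.121, 0.1613]
tool_rot: [-0.0, 0.722, 0.692, 0.0]
contact_force: [1.0, 0.5, -4.2]
gripper_width: 0.261
grasp_force: 58.8
```

Run:
```python
from h import *
an()
p=grab('scene')
v=np.array([.5236,-.2019])
S=8;x0,y0=235,140
im=cv2.resize(p['image'][y0:y0+75,x0:x0+70],None,fx=S,fy=S,interpolation=cv2.INTER_CUBIC)[:,:,::-1].copy()
t=np.linspace(0,2*np.pi,200)
for r,z,col in [(.058,.152,(0,255,0)),(.058,.164,(0,0,255))]:
    P=np.c_[v[0]+r*np.cos(t),v[1]+r*np.sin(t),0*t+z]
    u=cv2.projectPoints(P,p['rvec'],p['tvec'],p['K'],None)[0][:,0]
    u=((u+.5-[x0,y0])*S).astype(int)
    cv2.polylines(im,[u.reshape(-1,1,2)],True,col,1)
cv2.imwrite('pics/s7.png',im)
```

```text
phi -1.795 r 0.0753 Fdown-tangential 4.3 Fout -0.0 F [ 1.   0.5 -4.2]
```

View pics/s7.png

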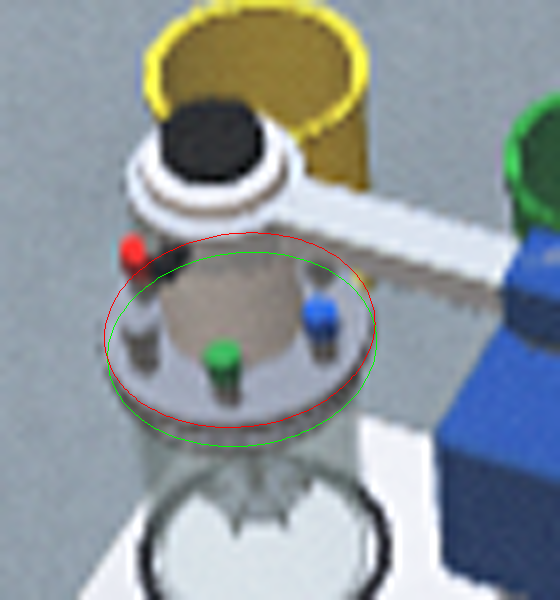

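The plate's front edge is now at y≈415 and the outline at 427, so a few mm remain. I continue in small steps.

Call:
{"method": "apply_moves", "body": {
  "moves": [
    [[0, 0, 0], [0, 0.02, 0.06], 1],
    [[0, 0, 0], [0, 0.03, 0.12], 1],
    [[0, 0, 0], [0, 0.05, 0.18], 1],
    [[0, 0, 0], [0, 0.06, 0.24], 1],
    [[0, 0, 0], [0, 0.08, 0.3], 1],
    [[0, 0, 0], [0, 0.08, 0.3], 1]
  ]
}}

```text
time: 21.5
tool_pos: [0.4984, 0.1209, 0.1583]
tool_rot: [-0.0, 0.722, 0.692, 0.0]
contact_force: [1.3, 2.0, -4.6]
gripper_width: 0.261
grasp_force: 58.9
```

Call:
{"method": "apply_moves", "body": {
  "moves": [
    [[0, 0, 0], [0.01, 0.02, 0.06], 1],
    [[0, 0, 0], [0.02, 0.03, 0.12], 1],
    [[0, 0, 0], [0.03, 0.05, 0.18], 1],
    [[0, 0, 0], [0.03, 0.07, 0.24], 1],
    [[0, 0, 0], [0.03, 0.08, 0.3], 1],
    [[0, 0, 0], [0.03, 0.08, 0.3], 1]
  ]
}}

```text
time: 22.1
tool_pos: [0.4993, 0.1209, 0.1554]
tool_rot: [0.0, 0.722, 0.692, 0.0]
contact_force: [1.1, 0.5, -4.5]
gripper_width: 0.26
grasp_force: 58.9
```

Call:
{"method": "apply_moves", "body": {
  "moves": [
    [[0, 0, 0], [0, 0.02, 0.05], 1],
    [[0, 0, 0], [0, 0.03, 0.1], 1],
    [[0, 0, 0], [0, 0.05, 0.15], 1],
    [[0, 0, 0], [0, 0.07, 0.2], 1],
    [[0, 0, 0], [0, 0.08, 0.25], 1],
    [[0, 0, 0], [0, 0.08, 0.25], 1]
  ]
}}

```text
time: 22.7
tool_pos: [0.5001, 0.1209, 0.1529]
tool_rot: [0.0, 0.722, 0.692, 0.0]
contact_force: [3.2, -0.7, -5.2]
gripper_width: 0.258
grasp_force: 58.9
```

Call:
{"method": "apply_moves", "body": {
  "moves": [
    [[0, 0, 0], [0, 0.02, 0.05], 1],
    [[0, 0, 0], [0, 0.04, 0.1], 1],
    [[0, 0, 0], [0, 0.06, 0.15], 1],
    [[0, 0, 0], [0, 0.09, 0.2], 1],
    [[0, 0, 0], [0, 0.11, 0.25], 1],
    [[0, 0, 0], [0, 0.11, 0.25], 1]
  ]
}}

```text
time: 23.3
tool_pos: [0.5012, 0.1209, 0.1503]
tool_rot: [0.0, 0.722, 0.692, 0.0]
contact_force: [2.2, -1.0, -4.7]
gripper_width: 0.26
grasp_force: 58.9
```

Call:
{"method": "apply_moves", "body": {
  "moves": [
    [[0, 0, 0], [0, 0.02, 0.05], 1],
    [[0, 0, 0], [0, 0.04, 0.1], 1],
    [[0, 0, 0], [0, 0.06, 0.15], 1],
    [[0, 0, 0], [0, 0.08, 0.2], 1],
    [[0, 0, 0], [0, 0.09, 0.22], 1],
    [[0, 0, 0], [0, 0.09, 0.22], 1]
  ]
}}

```text
time: 23.9
tool_pos: [0.5021, 0.1209, 0.1482]
tool_rot: [0.0, 0.722, 0.692, 0.0]
contact_force: [3.3, -1.7, -4.0]
gripper_width: 0.261
grasp_force: 58.9
```

Call:
{"method": "apply_moves", "body": {
  "moves": [
    [[0, 0, 0], [0, 0.02, 0.05], 1],
    [[0, 0, 0], [0, 0.05, 0.1], 1],
    [[0, 0, 0], [0, 0.07, 0.15], 1],
    [[0, 0, 0], [0, 0.1, 0.2], 1],
    [[0, 0, 0], [0, 0.11, 0.22], 1],
    [[0, 0, 0], [0, 0.11, 0.22], 1]
  ]
}}

```text
time: 24.5
tool_pos: [0.5031, 0.1209, 0.146]
tool_rot: [0.0, 0.722, 0.692, -0.0]
contact_force: [2.6, -2.4, -3.4]
gripper_width: 0.262
grasp_force: 59.0
```

Call:
{"method": "apply_moves", "body": {
  "moves": [
    [[0, 0, 0], [-0.01, 0.02, 0.05], 1],
    [[0, 0, 0], [-0.02, 0.05, 0.1], 1],
    [[0, 0, 0], [-0.03, 0.07, 0.15], 1],
    [[0, 0, 0], [-0.03, 0.1, 0.2], 1],
    [[0, 0, 0], [-0.03, 0.11, 0.22], 1],
    [[0, 0, 0], [-0.03, 0.11, 0.22], 1]
  ]
}}

```text
time: 25.1
tool_pos: [0.5042, 0.1207, 0.1438]
tool_rot: [-0.0, 0.722, 0.692, 0.0]
contact_force: [3.2, 0.2, -4.2]
gripper_width: 0.259
grasp_force: 59.0
```

Call:
{"method": "apply_moves", "body": {
  "moves": [
    [[0, 0, 0], [0, 0.03, 0.05], 1],
    [[0, 0, 0], [0, 0.05, 0.1], 1],
    [[0, 0, 0], [0, 0.08, 0.15], 1],
    [[0, 0, 0], [0, 0.1, 0.2], 1],
    [[0, 0, 0], [0, 0.12, 0.22], 1],
    [[0, 0, 0], [0, 0.12, 0.22], 1]
  ]
}}

```text
time: 25.7
tool_pos: [0.5054, 0.1206, 0.1416]
tool_rot: [-0.0, 0.722, 0.692, 0.0]
contact_force: [2.6, 0.4, -3.6]
gripper_width: 0.257
grasp_force: 59.0
```

Call:
{"method": "apply_moves", "body": {
  "moves": [
    [[0, 0, 0], [0, 0.03, 0.05], 1],
    [[0, 0, 0], [0, 0.06, 0.1], 1],
    [[0, 0, 0], [0, 0.09, 0.15], 1],
    [[0, 0, 0], [0, 0.11, 0.18], 1],
    [[0, 0, 0], [0, 0.12, 0.2], 1],
    [[0, 0, 0], [0, 0.12, 0.2], 1]
  ]
}}

```text
time: 26.3
tool_pos: [0.5064, 0.1206, 0.14]
tool_rot: [-0.0, 0.722, 0.692, -0.0]
contact_force: [-2.2, 0.3, 1.8]
gripper_width: 0.261
grasp_force: 59.4
```

It has landed: the force flipped to a push of about 2.6 N at the handle. I relieve that straight away.

Call:
{"method": "apply_moves", "body": {
  "moves": [
    [[0, 0, 0], [0, -0.02, -0.04], 1],
    [[0, 0, 0], [0, -0.02, -0.04], 1],
    [[0, 0, 0], [0, -0.02, -0.04], 1]
  ]
}}

```text
time: 26.6
tool_pos: [0.5063, 0.1205, 0.1401]
tool_rot: [-0.0, 0.722, 0.692, -0.0]
contact_force: [-1.7, 2.2, 0.5]
gripper_width: 0.261
grasp_force: 59.3
```

```bash
python3 -c "
from h import *
st();an()"
```

```text
t 26.6 pos [0.5063 0.1205 0.1401] q [-1.000e-04  7.218e-01  6.921e-01 -0.000e+00] F [-1.7  2.2  0.5] T [ 0.27  0.24 -0.16] w 0.261 g 59.3 j [ 0.09 -0.11  1.95  0.    1.29  0.13]
phi -2.101 r 0.075 Fdown-tangential -1.28 Fout 1.27 F [-1.7  2.2  0.5]
```

Call:
{"method": "apply_moves", "body": {
  "moves": [
    [[0, 0, 0], [0, -0.01, -0.02], 1],
    [[0, 0, 0], [0, -0.01, -0.02], 1]
  ]
}}

```text
time: 26.8
tool_pos: [0.5062, 0.1205, 0.1401]
tool_rot: [-0.0, 0.722, 0.692, 0.0]
contact_force: [-1.5, 3.3, 0.9]
gripper_width: 0.263
grasp_force: 59.3
```

Call:
{"method": "apply_moves", "body": {
  "moves": [
    [[0, 0, 0], [0, -0.01, -0.02], 0.2],
    [[0, 0, 0], [0, -0.01, -0.02], 0],
    [[0, 0, 0], [0, -0.01, -0.02], -0.2],
    [[0, 0, 0], [0, -0.01, -0.02], -0.2],
    [[0, 0, 0], [0, -0.01, -0.02], -0.2],
    [[0, 0, 0], [0, -0.01, -0.02], -0.2]
  ]
}}

```text
time: 27.4
tool_pos: [0.5062, 0.1204, 0.1404]
tool_rot: [0.0, 0.722, 0.692, -0.0]
contact_force: [0.2, 1.1, 0.2]
gripper_width: 0.601
grasp_force: 0.0
```

```bash
python3 -c "
from h import *
st();an()
p=grab('wrist');print(spot(p,'crank_handle'))
p=grab('scene');print(spot(p,'crank_handle'),spot(p,'head'),spot(p,'lever_knob'))"
```

```text
t 27.4 pos [0.5062 0.1204 0.1404] q [ 0.      0.7218  0.6921 -0.    ] F [0.2 1.1 0.2] T [-0.   -0.04 -0.01] w 0.601 g 0.0 j [ 0.09 -0.11  1.95 -0.    1.29  0.13]
phi -2.096 r 0.0749 Fdown-tangential -0.07 Fout -0.31 F [0.2 1.1 0.2]
[([0.5074, 0.1083, 0.1422], 0.63), ([0.5625, -0.0399, -0.0016], 0.39)]
[([0.5045, 0.1124, 0.1408], 0.46)] [([0.5301, -0.0534, 0.1525], 0.73)] [([0.6543, 0.0378, 0.2806], 0.39)]
```

Call:
{"method": "apply_moves", "body": {
  "moves": [
    [[0, 0, 0], [0, 0, -2], -0.2],
    [[0, 0, 0], [0, 0, -6], -0.2],
    [[0, 0, 0], [0, 0, -11], -0.2],
    [[0, 0, 0], [0, 0, -16], 0.2],
    [[0, 0, 0], [0, 0, -21], 1],
    [[0, 0, 0], [0, 0, -22.5], 1],
    [[0, 0, 0], [-1.9, 4.5, -22.5], 1],
    [[0, 0, 0], [-3.6, 9.2, -22.5], 1],
    [[0, 0, 0], [-5.4, 13.8, -22.5], 1],
    [[0, 0, 0], [-7.2, 18.4, -22.5], 1],
    [[0, 0, 0], [-7.6, 19.7, -22.5], 1],
    [[0, 0, 0], [-7.6, 19.7, -22.5], 1],
    [[0, 0, 0], [-7.6, 19.7, -19], 1],
    [[0, 0, 0], [-7.6, 19.7, -14.8], 1],
    [[0, 0, 0], [-7.6, 19.7, -14.8], 1]
  ]
}}

```text
time: 29.2
tool_pos: [0.6957, 0.037, 0.28]
tool_rot: [-0.005, 0.722, 0.692, -0.005]
contact_force: [-0.8, -0.6, -2.0]
gripper_width: 0.0
grasp_force: 0.0
```

```bash
python3 -c "
from h import *
st()
p=grab('wrist');print(spot(p,'lever_knob'))"
```

```text
t 29.2 pos [0.6957 0.037  0.28  ] q [-0.0051  0.7216  0.6923 -0.0047] F [-0.8 -0.6 -2. ] T [-0.08  0.03  0.  ] w 0.0 g 0.0 j [-0.05  0.21  1.39  0.    1.56 -0.01]
[([0.653, 0.0327, 0.28], 0.92)]
```

Call:
{"method": "apply_moves", "body": {
  "moves": [
    [[0, 0, 0], [0, 0, 0], 1],
    [[0, 0, 0], [0, -1.2, 0], 1],
    [[0, 0, 0], [0, -2.0, 0], 1],
    [[0, 0, 0], [0, -2.7, 0], 1],
    [[0, 0, 0], [0, -3.4, 0], 1],
    [[0, 0, 0], [0, -4.1, 0], 1],
    [[0, 0, 0], [0, -4.8, 0], 1],
    [[0, 0, 0], [0, -5.5, 0], 1],
    [[0, 0, 0], [0, -6.2, 0], 1],
    [[0, 0, 0], [0, -6.9, 0], 1],
    [[0, 0, 0], [0, -7.5, 0], 1],
    [[0, 0, 0], [0, -7.8, 0], 1],
    [[0, 0, 0], [0, -7.8, 0], 1]
  ]
}}

```text
time: 30.6
tool_pos: [0.6209, 0.0396, 0.2875]
tool_rot: [-0.001, 0.722, 0.692, -0.001]
contact_force: [-0.2, 0.1, -0.0]
gripper_width: -0.0
grasp_force: 0.0
```

Call:
{"method": "apply_moves", "body": {
  "moves": [
    [[0, 0, 0], [0, -0.3, 0], 1],
    [[0, 0, 0], [0, -0.6, 0], 1],
    [[0, 0, 0], [0, -0.8, 0], 1]
  ]
}}

```text
time: 30.9
tool_pos: [0.6144, 0.0398, 0.2883]
tool_rot: [0.001, 0.722, 0.692, 0.001]
contact_force: [7.5, -0.3, -3.2]
gripper_width: 0.002
grasp_force: 4.2
```

```bash
python3 -c "
from h import *
st()
p=grab('wrist');print(spot(p,'lever_knob'))"
```

```text
t 30.9 pos [0.6144 0.0398 0.2883] q [8.000e-04 7.218e-01 6.921e-01 7.000e-04] F [ 7.5 -0.3 -3.2] T [-0.08 -1.46  0.03] w 0.002 g 4.2 j [-0.06  0.01  1.59 -0.    1.54 -0.01]
[([0.5929, 0.0371, 0.2816], 0.88)]
```

Call:
{"method": "apply_moves", "body": {
  "moves": [
    [[0, 0, 0], [0, -0.2, 0], 1],
    [[0, 0, 0], [0, -0.3, 0], 1],
    [[0, 0, 0], [0, -0.3, 0], 1]
  ]
}}

```text
time: 31.3
tool_pos: [0.6139, 0.0398, 0.2886]
tool_rot: [0.003, 0.722, 0.692, 0.003]
contact_force: [15.0, -1.2, -6.1]
gripper_width: -0.001
grasp_force: 7.2
```

At the stop (15 N). I back off, retreat upwards and check the final state.

Call:
{"method": "apply_moves", "body": {
  "moves": [
    [[0, 0, 0], [0, 1.5, 0], 1],
    [[0, 0, 0], [0, 3.5, 0], 1],
    [[0, 0, 0], [0, 3.5, -5], 1],
    [[0, 0, 0], [0, 3.5, -10], 1],
    [[0, 0, 0], [4, 3.5, -13], 1],
    [[0, 0, 0], [8, 3.5, -15], 1],
    [[0, 0, 0], [12, 1, -15], 1],
    [[0, 0, 0], [16, -2, -15], 1],
    [[0, 0, 0], [18, -2, -15], 1],
    [[0, 0, 0], [18, -2, -15], 1]
  ]
}}

```text
time: 32.3
tool_pos: [0.597, 0.2233, 0.4389]
tool_rot: [-0.0, 0.72, 0.694, -0.0]
contact_force: [0.0, -0.3, 0.2]
gripper_width: 0.002
grasp_force: 0.0
```

```bash
python3 -c "
from h import *
st()
p=grab('scene');print(spot(p,'lever_knob'),spot(p,'crank_handle'),spot(p,'head'),spot(p,'pawl_nose'))
P=p['image'][130:240,220:350]
cv2.imwrite('pics/s8.png',cv2.resize(P,None,fx=6,fy=5.4,interpolation=cv2.INTER_CUBIC)[:,:,::-1])"
```

```text
t 32.3 pos [0.597  0.2233 0.4389] q [-3.000e-04  7.203e-01  6.936e-01 -1.000e-04] F [ 0.  -0.3  0.2] T [-0.01  0.03  0.01] w 0.002 g 0.0 j [0.24 0.04 1.31 0.   1.79 0.28]
[([0.5934, 0.0447, 0.2836], 0.42)] [([0.505, 0.112, 0.1382], 0.62), ([0.5775, 0.0274, 0.2214], 0.33)] [([0.5311, -0.053, 0.1481], 0.63)] [([0.5788, 0.0287, 0.2233], 0.59)]
```

View pics/s8.png

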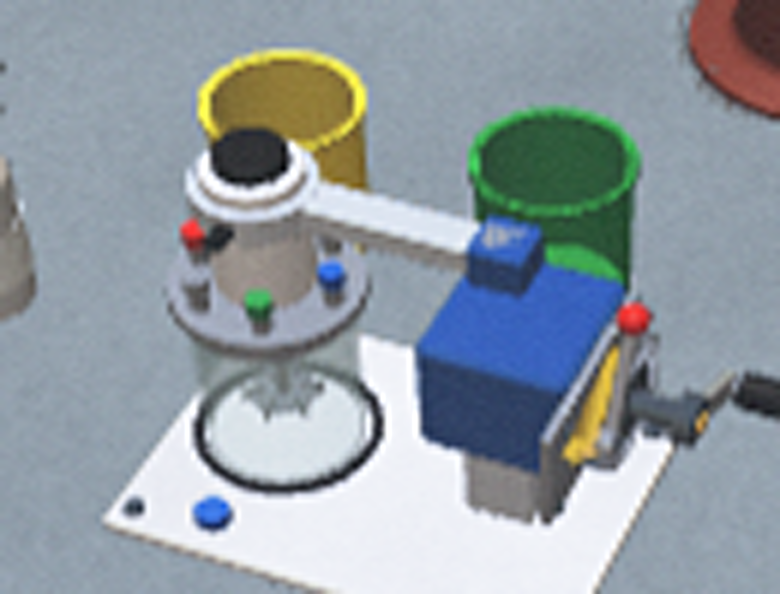

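The plate rests on the rim (front edge at 265,350), the knob is back at hold (635,318), the pawl lies on the wheel (600,390), the crank is free at lower right, and the plug and vessel have not moved.

```bash
python3 -c "
from h import *
print(manip.job_done())"
```

```text
the job is handed in; nothing more can be done
None
```

The head rests on the glass, the crank is released, the lever is back at hold with the pawl on the wheel, and the job is handed in at about 32 s. On landing the crank pressed about 2.6 N at the handle (roughly 10 N on the glass) for a few tenths of a second before I backed it off.

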